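# Load the ink carousel

### The arm

A 7-joint arm with a two-finger parallel gripper is mounted at the origin on a cart in front of the work surface, level with it; the furniture and walls round the work are solid. World frame = base frame: x ahead of the robot, y to its left, z up, the work surface at z = 0. Lengths are in m, angles in rad, forces in N, time in s.
With the tool pointing down it reaches from about 0.4 to 0.85 m from the base axis. Payload 10.4 kg.
Tool frame: the origin (TCP) lies on the centre line of the jaws, within the pads' length; the fingertips stand 11 mm ahead of it and the grasp point (between the pads) lies 8 mm behind it (tip_reach is the distance from the TCP to the fingertips, in m); z points along the fingers, y is the line along which they close (so a half turn about z gives the same grasp; the last joint's range is limited). The gripper opens to 85 mm and grips with 20 to 120 N. Pads are 22 mm wide; open, the fingers measure 114 mm over their backs; the gripper's body (76 mm by 85 mm) begins 54 mm behind the grasp point. The pads swing forward as they close: fully open they stand 13 mm farther back than shut.
Start: joints at [1.308, 0.332, -0.065, 1.46, 0.022, 1.35, -0.088], TCP at [0.148, -0.607, 0.242] pointing down, gripper open.
Joint ranges: [-2.6, 2.6], [-0.5, 2.12], [-1.47, 1.34], [0.16, 2.42], [-1.27, 4.41], [0.06, 2.06], [-2.6, 2.6]. Speed limits (rad/s): [2.22, 2.22, 2.79, 2.79, 3.14, 3.14, 3.14].

### API

Orientations are given as a unit quaternion [x, y, z, w].
In Python, from workcell import get_obs, camera, hand_in, tip_reach gives the robot as it stands. The module is installed in compiled form; this text tells all that it offers.
- The arm moves only by the tool move_arm, never from a script. Its argument "plan" is a list of rows, each an object with "delta_pos": the shift along the tool's x, y, z in shares of 1 m (1.0 is 1 m), a list of three; "turn": the turn, a rotation vector about the tool's x, y, z in a scale on which 1.0 is pi rad, a list of three; "fingers": the closure, from 0 (fully open) to 1 (shut). A call has 1 to 12 rows; each row is the pose to reach, as a shift and turn from the pose commanded when the call began, along the tool's axes at that moment; what a row does not reach only later rows make up. A row lasts 1/8 s, in which the tool goes at most 62.5 mm and 10.7 degrees, less where a joint would pass 70% of its speed; a pose out of reach is approached as far as the arm can. Shift and turn numbers lie between -1 and 1, and a call with a number outside is refused. A call with a gripper value outside its range is refused whole. The fingers move at their own pace and stop on an object; "force" is the grip in N (left out, the last holds). Time passes only in rows, so rows that repeat a pose let the fingers close. It gives the time, the measured TCP pose, the force, the opening and the grip force at its end, in the units of the state.
- get_obs(): the state, without advancing time (a new reading comes with each control period).
- camera(name): name is "side" or "top"; returns a dict with "color" (480x640x3 uint8, red, green, blue), "range_z" (480x640 float32, m along the optical axis (not along the pixel's ray), 0 where there is no reading), "fx", "fy", "cx", "cy" (pixels), "R" (3x3) and "t" (3): a world point X has camera coordinates R X + t. Camera axes: x right, y down, z forward; pixel columns grow to the right and rows downward; lengths in m; the calibration is good to about 2 mm. A picture is of the moment at which its call begins.
- hand_in(): hands the job in; it is judged then, once.
The state is a dict: "clock": time; "joint_pos": joint angles; "joint_velocities": joint speeds; "tau": joint torques, N m; "position": TCP position; "ee_rot": TCP orientation; "ft_force": force on the tool from outside, world axes, zero at the start; "torque": the same for the moment, N m; "grip_width": opening from 0.0 (shut) to 1.0 (fully open); "grasp_force": force on a finger pad.
Only numpy, scipy, OpenCV 4.12 (cv2) and the standard library are available. Lean on these libraries where they do the work, as an engineer would, in place of code of your own. Each camera call takes 0.05 s, during which the arm holds its last target. There are 200 camera calls.

### The job

Turn the ink carousel by its knob until the orange cup stands at the white arrow, and then stand the orange ink bottle upright in that cup. Leave the bottle standing on the cup's floor, with the orange cup still at the arrow.

Things in the scene. Friction and masses are not known exactly. Their poses are not given: they have to be found in the camera images.
- orange_bottle: The bottle of orange ink, black nozzle cap; upright among three bottles of the same size (teal, black, cream ink; white caps). Body 32 mm in diameter and 66 mm high, then a cap 20 mm in diameter, 98 mm high in all; about 45 g. Origin: centre of its underside; z points up to the cap. Gripped on the body about 50 mm above the underside, the fingers stay clear of the cup.
- orange_slot (a point): Centre of the orange cup's floor, 20 mm above the table; turns with the wheel. The wheel: grey disc, diameter 216 mm, top at 20 mm, with four open round cups (orange, teal, black, cream) 90 degrees apart, centres 72 mm from its upright axis. Cups: 26 mm high (rim 46 mm above the table), inside 47 mm wide at the floor and 51 mm at the rim, wall 3.5 mm.
- loading_point (a point): Where the centre of the orange cup's floor must come: by the white arrow, 72 mm from the wheel's axis, 20 mm above the table. The arrow lies on the dark tongue of the carousel's fixed foot, which sticks out from under the wheel to 160 mm from the axis, roughly towards the robot. Does not move with the wheel.
- knob (a point): Centre of the round black knob that turns the wheel, on the wheel's axis, 80 mm above the table. Knob 38 mm in diameter, 32 mm high (64 to 96 mm above the table), on an 18 mm shaft. Turns both ways with light friction (about 0.05 N m) and stays where it is left; at most 1.4 rad of turn is needed, the shorter way round.

How it is judged:
On the way, in this order (a step that is already met when the one before it is completed fails the run):
1. the orange cup is at the white arrow (its centre within 18 mm of the loading point) before the bottle is in it (horizontal distance between orange_slot and loading_point below 0.018 m), for 0.3 s.
2. the orange bottle stands in the orange cup (horizontal distance between orange_bottle and orange_slot below 0.012 m and z of orange_bottle in the frame of orange_slot below 0.008 m and angle between orange_bottle's own z axis and vertical below 0.18 rad), for 0.2 s.
At the end, for the whole second after the job is handed in: The orange cup's centre is within 18 mm of the loading point at the white arrow; the orange bottle stands in the orange cup, its underside within 12 mm of the cup's centre and within 8 mm of the cup's floor in height, upright within 10 degrees, released and at rest (all of step 2 and horizontal distance between orange_slot and loading_point below 0.018 m and z of orange_bottle in the frame of orange_slot above -0.008 m and linear speed of orange_bottle below 0.03 m/s); the robot touches nothing.
It also fails if it takes over 54 s, if anything falls off the work surface, if the arm or the gripper's body presses on something with over 40 N, if the wrist force passes 120 N, or if a joint passes its speed limit or range.

## Working session

There is one attempt and no reset: what is moved stays moved. The work goes in short steps, Python scripts to look and compute and a tool call to move; the robot and the scene stay as the last step left them, time stands still between calls to the robot, and variables do not carry over. Pictures are saved under pics/ and viewed, at most 10 in all, crops included, and the job is handed in when it is done.

Besides the shell and the picture viewer there is one more tool, called after ">>>" as name(argument=value, ...), one argument or row to a line, values as JSON. move_arm: Moves the arm, as the interface text tells. Its arguments: {"type":"object","properties":{"plan":{"type":"array","items":{"type":"object","properties":{"delta_pos":{"type":"array","items":{"type":"number"}},"turn":{"type":"array","items":{"type":"number"}},"fingers":{"type":"number"}}}},"force":{"type":"number"}},"required":["plan"]}

```bash
mkdir -p pics
cat > h.py <<'E'
import numpy as np,cv2
from workcell import get_obs,camera,hand_in,tip_reach
def shot(n,f):
    c=camera(n); cv2.imwrite('pics/'+f,c['color'][:,:,::-1]); np.savez('pics/'+f[:-4],**c); return c
def px(c,u,v,z=None):
    R,t=np.array(c['R']),np.array(c['t']); d=np.array([(u-c['cx'])/c['fx'],(v-c['cy'])/c['fy'],1.])
    o=-R.T@t; w=R.T@d
    if z is None: return o+w*c['range_z'][int(v),int(u)]
    return o+w*(z-o[2])/w[2]
E
python3 - <<'E'
from h import *
o=get_obs();print({k:np.round(v,3) for k,v in o.items()})
for n in('top','side'):
    c=shot(n,n+'1.png');print(n,c['fx'],np.round(c['R'],2),np.round(c['t'],3))
E
```

```text
{'clock': np.float64(0.0), 'joint_pos': array([ 1.308,  0.333, -0.065,  1.461,  0.022,  1.35 , -0.088]), 'joint_velocities': array([-0.001,  0.001, -0.001, -0.001,  0.   , -0.002, -0.002]), 'tau': array([ 2.0000e-03, -6.2544e+01,  5.1000e-02, -3.9160e+01,  1.6000e-02,
        1.0000e-02,  0.0000e+00]), 'position': array([ 0.148, -0.607,  0.241]), 'ee_rot': array([ 0.993,  0.12 , -0.   , -0.001]), 'ft_force': array([ 0.653,  0.285, -0.295]), 'torque': array([-0.   ,  0.031, -0.032]), 'grasp_force': np.float64(0.0), 'grip_width': np.float64(1.0)}
top 461.2128544357453 [[-0.04 -1.    0.  ]
 [-0.97  0.04 -0.22]
 [ 0.22 -0.01 -0.97]] [0.049 0.505 0.804]
side 519.7341239295578 [[-1.   -0.03  0.02]
 [-0.03  0.66 -0.75]
 [ 0.02 -0.75 -0.66]] [0.503 0.069 0.968]
```

View pics/top1.png

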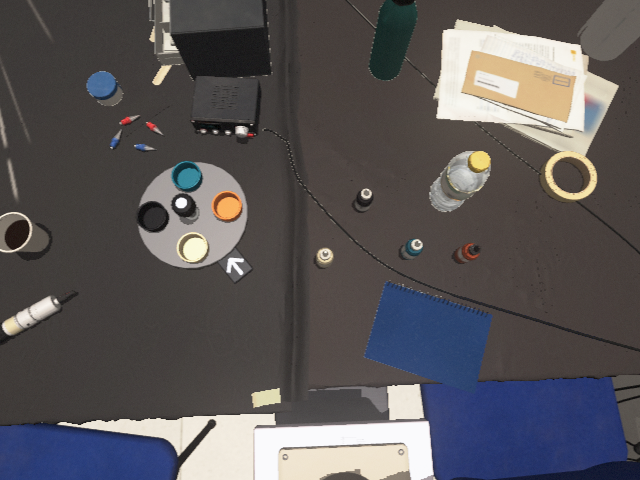

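View pics/side1.png

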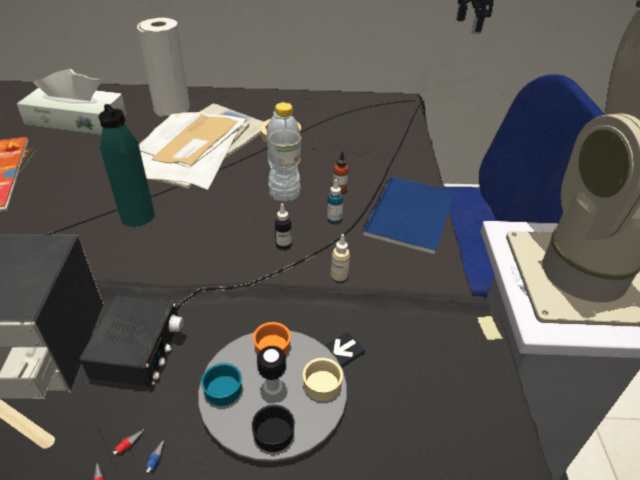

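The top view shows the carousel hub near (183,205), the orange cup at (228,206), the arrow tongue at (236,265) and the orange bottle at (468,253). In the side view the bottle is at (341,175). I'll enlarge both.

Run:
```python
import cv2,numpy as np
a=cv2.imread('pics/top1.png');b=cv2.imread('pics/side1.png')
A=cv2.resize(a[150:290,130:260],None,fx=4,fy=4,interpolation=2)
B=cv2.resize(a[225:275,440:495],None,fx=5,fy=5,interpolation=2)
C=cv2.resize(b[145:225,310:365],None,fx=5,fy=5,interpolation=2)[:310]
o=np.zeros((600,800,3),np.uint8);o[:560,:520]=A;o[:250,522:797]=B;o[255:565,522:797]=C
cv2.imwrite('pics/crop1.png',o)
```

```text
(no output)
```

View pics/crop1.png

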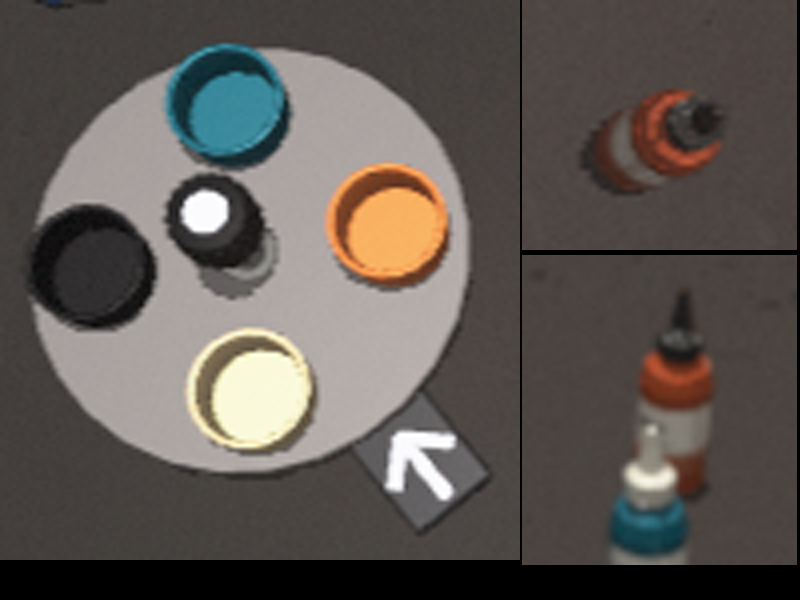

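The crop shows the rim centres: teal (227,103), orange (388,223), cream (250,388) and black (93,266). The tongue's outer corners are (490,474) and (421,533), and the bottle's shoulder disc is centred at (677,132).

Run:
```python
from h import *
c=dict(np.load('pics/top1.npz'));s=dict(np.load('pics/side1.npz'))
f=lambda x,y:(130+x/4-.4,150+y/4-.4)
P=[px(c,*f(*q),.046) for q in[(227,103),(388,223),(250,388),(93,266)]]
ax=np.mean(P,0);print('axis',ax)
for p in P: d=p-ax;print(p.round(4),np.hypot(*d[:2]).round(4),np.degrees(np.arctan2(d[1],d[0])).round(1))
for z in(0,.006,.012):
    e=[px(c,*f(*q),z) for q in[(490,474),(421,533)]];d=np.mean(e,0)-ax;print('tongue',e[0].round(3),e[1].round(3),np.hypot(*d[:2]).round(4),np.degrees(np.arctan2(d[1],d[0])).round(1))
d=px(c,*f(400,440),.01)-px(c,*f(443,490),.01);print('arrowdir',np.degrees(np.arctan2(-d[1],-d[0])))
print('knob',px(c,*f(205,212),.096))
print('cap',px(c,440+(705-522)/5,225+115/5,.09))
g=lambda x,y:(310+(x-522)/5-.4,145+(y-255)/5-.4)
print('bot top',px(c,440+(677-522)/5-.4,225+132/5-.4,.066),'side',px(s,*g(677,362),.066),px(s,*g(690,483),0),'captip',px(s,*g(684,292),.098))
# depth-based: points on bottle above z=.02
V,U=np.mgrid[225:275,440:495];pts=np.array([px(c,u,v) for u,v in zip(U.ravel(),V.ravel())])
m=(pts[:,2]>.055)&(pts[:,2]<.07);print('depth',m.sum(),pts[m].mean(0),pts[m].min(0),pts[m].max(0))
for n,(u,v) in dict(teal=(414,250),black=(364,199),cream=(324,257),bigb=(470,170)).items(): print(n,px(c,u,v,.066 if n!='bigb' else .1))
```

```text
axis [0.54787793 0.27161507 0.046     ]
[0.6187 0.2793 0.046 ] 0.0713 6.2
[0.5553 0.2011 0.046 ] 0.0709 -84.0
[0.4778 0.2652 0.046 ] 0.0704 -174.8
[0.5397 0.3409 0.046 ] 0.0697 96.8
tongue [0.439 0.16  0.   ] [0.412 0.193 0.   ] 0.1549 -142.1
tongue [0.439 0.159 0.006] [0.411 0.192 0.006] 0.1561 -142.0
tongue [0.438 0.158 0.012] [0.411 0.191 0.012] 0.1572 -141.9
arrowdir -140.46880713152038
knob [0.54947549 0.27377645 0.096     ]
cap [ 0.44672166 -0.25099855  0.09      ]
bot top [ 0.44558702 -0.24800315  0.066     ] side [ 0.45163849 -0.24451698  0.066     ] [ 0.44237905 -0.24813353  0.        ] captip [ 0.45031182 -0.2491829   0.098     ]
depth 113 [ 0.44594329 -0.24758367  0.06012386] [ 0.43352304 -0.26409716  0.05505432] [ 0.46233289 -0.23757097  0.06923427]
teal [ 0.45153992 -0.14484394  0.066     ]
black [ 0.55182303 -0.05963951  0.066     ]
cream [0.44517245 0.01993942 0.066     ]
bigb [ 0.58935304 -0.25230406  0.1       ]
```

Careful with the scale: turns go in shares of pi rad. That gives: -1.4 rad / 3.1416 = -0.4456.

>>> move_arm(
  plan=[
    {"delta_pos": [0.055,-0.031,0],"turn": [0,0,-0.0318],"fingers": 0},
    {"delta_pos": [0.109,-0.062,0],"turn": [0,0,-0.0637],"fingers": 0},
    {"delta_pos": [0.163,-0.093,0],"turn": [0,0,-0.0955],"fingers": 0},
    {"delta_pos": [0.217,-0.124,0],"turn": [0,0,-0.1273],"fingers": 0},
    {"delta_pos": [0.271,-0.155,0],"turn": [0,0,-0.1592],"fingers": 0},
    {"delta_pos": [0.325,-0.185,0],"turn": [0,0,-0.191],"fingers": 0},
    {"delta_pos": [0.342,-0.238,0],"turn": [0,0,-0.2228],"fingers": 0},
    {"delta_pos": [0.36,-0.293,0],"turn": [0,0,-0.2546],"fingers": 0},
    {"delta_pos": [0.378,-0.348,0],"turn": [0,0,-0.3024],"fingers": 0},
    {"delta_pos": [0.396,-0.402,0],"turn": [0,0,-0.3501],"fingers": 0},
    {"delta_pos": [0.414,-0.457,0],"turn": [0,0,-0.3979],"fingers": 0},
    {"delta_pos": [0.432,-0.511,0],"turn": [0,0,-0.4456],"fingers": 0},
  ],
)

```text
clock: 1.6
position: [0.4464, -0.0064, 0.2422]
ee_rot: [0.681, 0.733, -0.0, 0.0]
ft_force: [0.5, 0.3, 0.1]
grip_width: 1.007
grasp_force: 0.0
```

```bash
cat >> h.py <<'E'
from scipy.spatial.transform import Rotation as Ro
def go(x,y,z,yaw=None):
    o=get_obs();r=Ro.from_quat(o['ee_rot']);T=r.as_matrix()
    print('t',o['clock'],'pos',o['position'].round(4),'yaw',np.degrees(np.arctan2(T[1,0],T[0,0])).round(1),'tz',T[:,2].round(3),'j',o['joint_pos'].round(2),'grip',o['grip_width'],o['grasp_force'],'ft',o['ft_force'].round(1))
    print('delta',(T.T@(np.array([x,y,z])-o['position'])).round(4))
    if yaw is not None:
        a=np.radians(yaw);G=np.array([[np.cos(a),np.sin(a),0],[np.sin(a),-np.cos(a),0],[0,0,-1]]).T
        print('turn',(r.inv()*Ro.from_matrix(G)).as_rotvec().round(3))
E
python3 -c "
from h import *
go(.548,.2715,.13,94);go(.548,.2715,.072,94)"
```

```text
t 1.6 pos [ 0.4464 -0.0064  0.2422] yaw 94.2 tz [ 0.    -0.001 -1.   ] j [ 0.65 -0.04 -0.71  1.87 -0.02  1.3   0.02] grip 1.0066460462307192 0.0 ft [0.5 0.3 0.1]
delta [0.2697 0.1218 0.1121]
turn [0.    0.001 0.004]
t 1.6 pos [ 0.4464 -0.0064  0.2422] yaw 94.2 tz [ 0.    -0.001 -1.   ] j [ 0.65 -0.04 -0.71  1.87 -0.02  1.3   0.02] grip 1.0066460462307192 0.0 ft [0.5 0.3 0.1]
delta [0.2697 0.1218 0.1701]
turn [0.    0.001 0.004]
```

>>> move_arm(
  plan=[
    {"delta_pos": [0.05,0.023,0],"turn": [0,0,0],"fingers": 0},
    {"delta_pos": [0.1,0.046,0],"turn": [0,0,0],"fingers": 0},
    {"delta_pos": [0.15,0.069,0],"turn": [0,0,0],"fingers": 0},
    {"delta_pos": [0.2,0.092,0],"turn": [0,0,0],"fingers": 0},
    {"delta_pos": [0.25,0.113,0.02],"turn": [0,0,0],"fingers": 0},
    {"delta_pos": [0.27,0.122,0.06],"turn": [0,0,0],"fingers": 0},
    {"delta_pos": [0.27,0.122,0.09],"turn": [0,0,0],"fingers": 0},
    {"delta_pos": [0.27,0.122,0.09],"turn": [0,0,0],"fingers": 0},
  ],
)

```text
clock: 2.6
position: [0.5485, 0.2689, 0.1498]
ee_rot: [0.682, 0.731, -0.002, -0.001]
ft_force: [0.2, 0.6, 1.5]
grip_width: 1.002
grasp_force: 0.0
```

```bash
python3 -c "
from h import *
go(.548,.2715,.072,94)
shot('side','side2.png')"
```

```text
t 2.6 pos [0.5485 0.2689 0.1498] yaw 94.0 tz [-0.005 -0.002 -1.   ] j [ 0.11  0.51 -0.84  1.58  0.39  1.24 -0.73] grip 1.0016413780842377 0.0 ft [0.2 0.6 1.5]
delta [0.0027 0.     0.0778]
turn [-0.005  0.002 -0.   ]
```

View pics/side2.png

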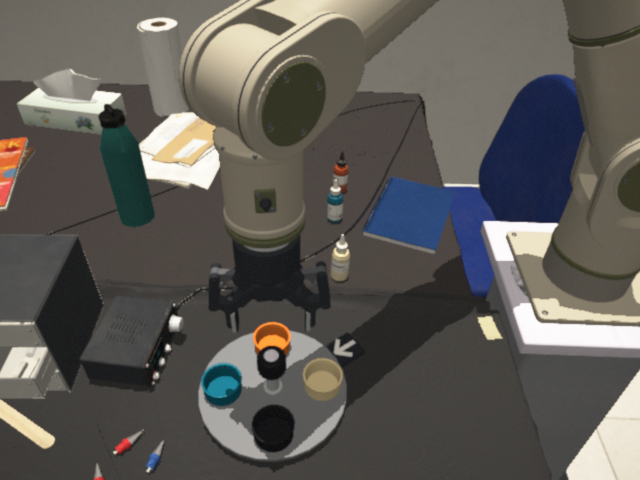

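The fingers straddle the knob at (270,360), one on each side. I'll descend, grip and turn.

>>> move_arm(
  plan=[
    {"delta_pos": [0.003,0,0.03],"turn": [0,0,0],"fingers": 0},
    {"delta_pos": [0.003,0,0.06],"turn": [0,0,0],"fingers": 0},
    {"delta_pos": [0.003,0,0.078],"turn": [0,0,0],"fingers": 0},
    {"delta_pos": [0.003,0,0.078],"turn": [0,0,0],"fingers": 0.3},
    {"delta_pos": [0.003,0,0.078],"turn": [0,0,0],"fingers": 0.5},
    {"delta_pos": [0.003,0,0.078],"turn": [0,0,0],"fingers": 0.8},
    {"delta_pos": [0.003,0,0.078],"turn": [0,0,0],"fingers": 0.8},
    {"delta_pos": [0.003,0,0.078],"turn": [0,0,0],"fingers": 0.8},
    {"delta_pos": [0.003,0,0.078],"turn": [0,0,0],"fingers": 0.8},
  ],
  force=40,
)

```text
clock: 3.78
position: [0.5509, 0.273, 0.076]
ee_rot: [0.682, 0.731, 0.001, 0.001]
ft_force: [1.9, -0.8, 6.7]
grip_width: 0.433
grasp_force: 41.6
```

```bash
python3 -c "
from h import *
go(.548,.2715,.072,36)"
```

```text
t 3.775 pos [0.5509 0.273  0.076 ] yaw 93.9 tz [ 0.003  0.001 -1.   ] j [ 0.07  0.59 -0.8   1.64  0.46  1.11 -0.78] grip 0.4325311892891605 41.619753241539 ft [ 1.9 -0.8  6.7]
delta [-0.0013 -0.003   0.004 ]
turn [ 0.003 -0.002  1.011]
```

Scaled: 1.01 rad / 3.1416 = 0.3215.

>>> move_arm(
  plan=[
    {"delta_pos": [0,0,0],"turn": [0,0,0.0318],"fingers": 0.8},
    {"delta_pos": [0,0,0],"turn": [0,0,0.0637],"fingers": 0.8},
    {"delta_pos": [0,0,0],"turn": [0,0,0.0955],"fingers": 0.8},
    {"delta_pos": [0,0,0],"turn": [0,0,0.1273],"fingers": 0.8},
    {"delta_pos": [0,0,0],"turn": [0,0,0.1592],"fingers": 0.8},
    {"delta_pos": [0,0,0],"turn": [0,0,0.191],"fingers": 0.8},
    {"delta_pos": [0,0,0],"turn": [0,0,0.2228],"fingers": 0.8},
    {"delta_pos": [0,0,0],"turn": [0,0,0.2546],"fingers": 0.8},
    {"delta_pos": [0,0,0],"turn": [0,0,0.2865],"fingers": 0.8},
    {"delta_pos": [0,0,0],"turn": [0,0,0.3088],"fingers": 0.8},
    {"delta_pos": [0,0,0],"turn": [0,0,0.3215],"fingers": 0.8},
    {"delta_pos": [0,0,0],"turn": [0,0,0.3215],"fingers": 0.8},
  ],
)

```text
clock: 5.28
position: [0.5503, 0.2733, 0.076]
ee_rot: [0.951, 0.31, 0.001, -0.0]
ft_force: [-1.1, -0.1, 9.0]
grip_width: 0.43
grasp_force: 41.9
```

```bash
python3 -c "
from h import *
go(.548,.2715,.2,36)
shot('side','side3.png')"
```

```text
t 5.275 pos [0.5503 0.2733 0.076 ] yaw 36.1 tz [ 0.002  0.001 -1.   ] j [-0.06  0.52 -0.61  1.64  0.33  1.08 -1.71] grip 0.4302503274494278 41.87748312950134 ft [-1.1 -0.1  9. ]
delta [-0.0026  0.0002 -0.124 ]
turn [ 0.001 -0.002  0.001]
```

View pics/side3.png

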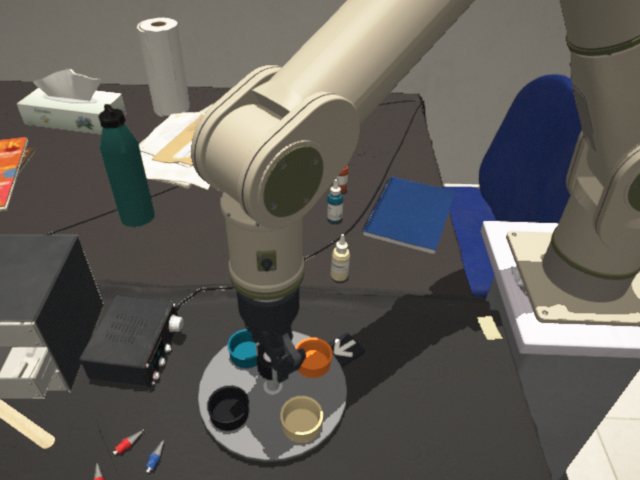

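The orange cup, at about (314,357), now lies between the hub and the arrow at (343,347). I'll release and rise, then check.

>>> move_arm(
  plan=[
    {"delta_pos": [0,0,0],"turn": [0,0,0],"fingers": 0.3},
    {"delta_pos": [0,0,0],"turn": [0,0,0],"fingers": 0},
    {"delta_pos": [0,0,0],"turn": [0,0,0],"fingers": 0},
    {"delta_pos": [0,0,-0.03],"turn": [0,0,0],"fingers": 0},
    {"delta_pos": [0,0,-0.07],"turn": [0,0,0],"fingers": 0},
    {"delta_pos": [0,0,-0.12],"turn": [0,0,0],"fingers": 0},
    {"delta_pos": [-0.04,0.037,-0.13],"turn": [0,0,0],"fingers": 0},
    {"delta_pos": [-0.08,0.074,-0.13],"turn": [0,0,0],"fingers": 0},
    {"delta_pos": [-0.12,0.111,-0.13],"turn": [0,0,0],"fingers": 0},
    {"delta_pos": [-0.16,0.148,-0.13],"turn": [0,0,0],"fingers": 0},
    {"delta_pos": [-0.2,0.185,-0.13],"turn": [0,0,0],"fingers": 0},
    {"delta_pos": [-0.24,0.222,-0.13],"turn": [0,0,0],"fingers": 0},
  ],
)

```text
clock: 6.82
position: [0.4858, -0.0499, 0.2045]
ee_rot: [0.951, 0.31, 0.0, 0.0]
ft_force: [1.0, -0.8, -0.5]
grip_width: 0.999
grasp_force: 0.0
```

```bash
python3 -c "
from h import *
go(.447,-.2485,.19,36)
c=shot('top','top4.png')
a=cv2.imread('pics/top4.png')
A=cv2.resize(a[150:290,130:260],None,fx=4,fy=4,interpolation=2)
cv2.imwrite('pics/crop4.png',A)"
```

```text
t 6.825 pos [ 0.4858 -0.0499  0.2045] yaw 36.1 tz [ 0. -0. -1.] j [ 0.49  0.09 -0.5   1.84  0.05  1.22 -0.97] grip 0.9985750801087495 0.0 ft [ 1.  -0.8 -0.5]
delta [-0.1484  0.1377  0.0145]
turn [ 0.001 -0.     0.001]
```

View pics/crop4.png

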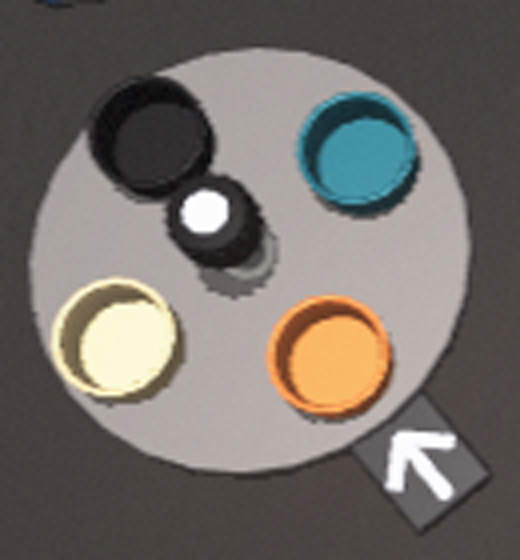

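The orange cup's rim is centred at crop (330,355), in line with the arrow; teal is at (357,151), cream at (117,340) and black at (151,138).

Run:
```python
from h import *
c=dict(np.load('pics/top4.npz'))
P=[px(c,129.6+x/4,149.6+y/4,.046) for x,y in[(330,355),(357,151),(117,340),(151,138)]];ax=np.mean(P,0)
for p in P:d=p-ax;print(p.round(4),np.hypot(*d[:2]).round(4),np.degrees(np.arctan2(d[1],d[0])).round(1))
print(ax)
```

```text
[0.4921 0.228  0.046 ] 0.0706 -141.6
[0.5919 0.2162 0.046 ] 0.0714 -51.4
[0.5032 0.3282 0.046 ] 0.0715 128.2
[0.6024 0.3155 0.046 ] 0.0701 38.4
[0.54739677 0.27195747 0.046     ]
```

>>> move_arm(
  plan=[
    {"delta_pos": [-0.04,0.037,0],"turn": [0,0,0],"fingers": 0},
    {"delta_pos": [-0.08,0.074,0],"turn": [0,0,0],"fingers": 0},
    {"delta_pos": [-0.12,0.111,0.01],"turn": [0,0,0],"fingers": 0},
    {"delta_pos": [-0.148,0.138,0.02],"turn": [0,0,0],"fingers": 0},
    {"delta_pos": [-0.148,0.138,0.04],"turn": [0,0,0],"fingers": 0},
    {"delta_pos": [-0.148,0.138,0.05],"turn": [0,0,0],"fingers": 0},
    {"delta_pos": [-0.148,0.138,0.05],"turn": [0,0,0],"fingers": 0},
  ],
)

```text
clock: 7.75
position: [0.4481, -0.246, 0.1539]
ee_rot: [0.951, 0.31, -0.0, -0.001]
ft_force: [1.3, -0.7, 0.2]
grip_width: 0.999
grasp_force: 0.0
```

```bash
python3 -c "
from h import *
go(.447,-.2485,.042,36)
c=shot('side','side5.png')
a=cv2.imread('pics/side5.png')
cv2.imwrite('pics/crop5.png',cv2.resize(a[90:240,260:440],None,fx=4,fy=4,interpolation=2))"
```

```text
t 7.75 pos [ 0.4481 -0.246   0.1539] yaw 36.2 tz [-0.001  0.001 -1.   ] j [ 0.71  0.17 -0.33  1.86  0.06  1.12 -0.58] grip 0.9992132806275869 0.0 ft [ 1.3 -0.7  0.2]
delta [-0.0023  0.0016  0.1119]
turn [-0.001  0.     0.003]
```

View pics/crop5.png

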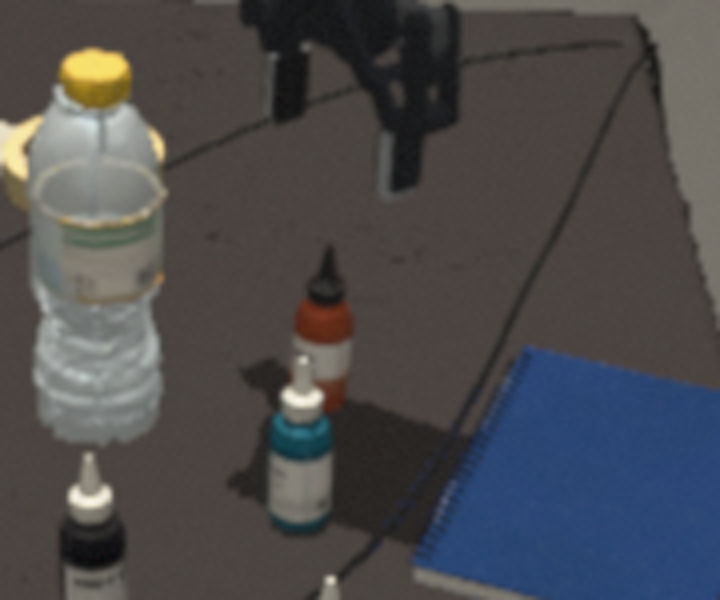

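The bottle stands undisturbed at crop (323,340), directly under the open jaws. I'll descend and grip gently.

>>> move_arm(
  plan=[
    {"delta_pos": [-0.002,0.002,0.03],"turn": [0,0,0],"fingers": 0},
    {"delta_pos": [-0.002,0.002,0.06],"turn": [0,0,0],"fingers": 0},
    {"delta_pos": [-0.002,0.002,0.09],"turn": [0,0,0],"fingers": 0},
    {"delta_pos": [-0.002,0.002,0.109],"turn": [0,0,0],"fingers": 0},
    {"delta_pos": [-0.002,0.002,0.109],"turn": [0,0,0],"fingers": 0.3},
    {"delta_pos": [-0.002,0.002,0.109],"turn": [0,0,0],"fingers": 0.5},
    {"delta_pos": [-0.002,0.002,0.109],"turn": [0,0,0],"fingers": 0.6},
    {"delta_pos": [-0.002,0.002,0.109],"turn": [0,0,0],"fingers": 0.8},
    {"delta_pos": [-0.002,0.002,0.109],"turn": [0,0,0],"fingers": 0.8},
    {"delta_pos": [-0.002,0.002,0.109],"turn": [0,0,0],"fingers": 0.8},
    {"delta_pos": [-0.002,0.002,0.109],"turn": [0,0,0],"fingers": 0.8},
  ],
  force=25,
)

```text
clock: 9.18
position: [0.4486, -0.2501, 0.0466]
ee_rot: [0.951, 0.31, 0.001, 0.001]
ft_force: [-0.3, 1.3, 7.1]
grip_width: 0.366
grasp_force: 24.2
```

```bash
python3 -c "
from h import *
go(.493,.228,.19,37)"
```

```text
t 9.175 pos [ 0.4486 -0.2501  0.0466] yaw 36.1 tz [ 0.002 -0.001 -1.   ] j [ 0.7   0.31 -0.31  1.94  0.12  0.9  -0.62] grip 0.3662415641434073 24.165123706275153 ft [-0.3  1.3  7.1]
delta [ 0.3176 -0.3599 -0.144 ]
turn [ 0.002 -0.001 -0.016]
```

>>> move_arm(
  plan=[
    {"delta_pos": [0,0,-0.03],"turn": [0,0,0],"fingers": 0.8},
    {"delta_pos": [0,0,-0.07],"turn": [0,0,0],"fingers": 0.8},
    {"delta_pos": [0,0,-0.11],"turn": [0,0,0],"fingers": 0.8},
    {"delta_pos": [0.02,-0.022,-0.14],"turn": [0,0,0],"fingers": 0.8},
    {"delta_pos": [0.05,-0.056,-0.144],"turn": [0,0,0],"fingers": 0.8},
    {"delta_pos": [0.085,-0.096,-0.144],"turn": [0,0,0],"fingers": 0.8},
    {"delta_pos": [0.12,-0.136,-0.144],"turn": [0,0,0],"fingers": 0.8},
    {"delta_pos": [0.155,-0.176,-0.144],"turn": [0,0,0],"fingers": 0.8},
    {"delta_pos": [0.19,-0.216,-0.144],"turn": [0,0,0],"fingers": 0.8},
    {"delta_pos": [0.225,-0.256,-0.144],"turn": [0,0,0],"fingers": 0.8},
    {"delta_pos": [0.26,-0.295,-0.144],"turn": [0,0,0],"fingers": 0.8},
    {"delta_pos": [0.29,-0.329,-0.144],"turn": [0,0,0],"fingers": 0.8},
  ],
)

```text
clock: 10.68
position: [0.4881, 0.189, 0.1897]
ee_rot: [0.951, 0.31, 0.0, 0.0]
ft_force: [0.9, -0.6, -1.1]
grip_width: 0.367
grasp_force: 24.7
```

```bash
python3 -c "
from h import *
go(.493,.228,.14,37)"
```

```text
t 10.675 pos [0.4881 0.189  0.1897] yaw 36.1 tz [ 0.001 -0.    -1.   ] j [ 0.18  0.21 -0.71  1.77  0.15  1.21 -1.51] grip 0.36696646777024 24.740059214946086 ft [ 0.9 -0.6 -1.1]
delta [ 0.0269 -0.0287  0.0497]
turn [ 0.    -0.001 -0.016]
```

>>> move_arm(
  plan=[
    {"delta_pos": [0.02,-0.021,0.01],"turn": [0,0,0],"fingers": 0.8},
    {"delta_pos": [0.027,-0.029,0.03],"turn": [0,0,0],"fingers": 0.8},
    {"delta_pos": [0.027,-0.029,0.05],"turn": [0,0,0],"fingers": 0.8},
    {"delta_pos": [0.027,-0.029,0.06],"turn": [0,0,0],"fingers": 0.8},
    {"delta_pos": [0.027,-0.029,0.06],"turn": [0,0,0],"fingers": 0.8},
  ],
)

```text
clock: 11.3
position: [0.4928, 0.2249, 0.1284]
ee_rot: [0.951, 0.309, -0.001, 0.0]
ft_force: [0.3, 0.7, 1.1]
grip_width: 0.362
grasp_force: 24.7
```

```bash
python3 -c "
from h import *
go(.493,.228,.067,37)
c=shot('side','side6.png')
a=cv2.imread('pics/side6.png')
cv2.imwrite('pics/crop6.png',cv2.resize(a[250:400,230:410],None,fx=4,fy=4,interpolation=2))"
```

```text
t 11.3 pos [0.4928 0.2249 0.1284] yaw 36.0 tz [-0.001 -0.001 -1.   ] j [ 0.09  0.33 -0.71  1.79  0.24  1.11 -1.63] grip 0.36226269105778025 24.737507206573355 ft [0.3 0.7 1.1]
delta [ 0.0021 -0.0024  0.0614]
turn [ 0.     0.002 -0.018]
```

View pics/crop6.png

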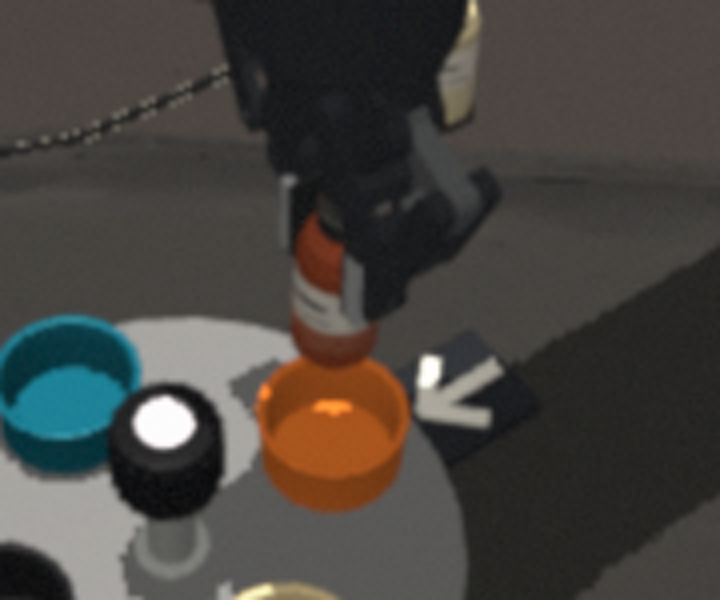

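The bottle hangs upright with its lower rim centred at crop (334,350). The cup rim is centred at (334,404). I'll compare the two numerically.

```bash
python3 -c "
from h import *
c=dict(np.load('pics/side6.npz'))
print(px(c,229.6+334/4,249.6+350/4,.082),px(c,229.6+334/4,249.6+404/4,.046))"
```

```text
[0.49520065 0.22941424 0.082     ] [0.49468966 0.22627251 0.046     ]
```

>>> move_arm(
  plan=[
    {"delta_pos": [-0.001,0.001,0.015],"turn": [0,0,0],"fingers": 0.8},
    {"delta_pos": [-0.001,0.001,0.03],"turn": [0,0,0],"fingers": 0.8},
    {"delta_pos": [-0.001,0.001,0.045],"turn": [0,0,0],"fingers": 0.8},
    {"delta_pos": [-0.001,0.001,0.055],"turn": [0,0,0],"fingers": 0.8},
    {"delta_pos": [-0.001,0.001,0.06],"turn": [0,0,0],"fingers": 0.8},
    {"delta_pos": [-0.001,0.001,0.06],"turn": [0,0,0],"fingers": 0.8},
    {"delta_pos": [-0.001,0.001,0.06],"turn": [0,0,0],"fingers": 0.8},
  ],
)

```text
clock: 12.22
position: [0.493, 0.2252, 0.0697]
ee_rot: [0.951, 0.31, 0.0, -0.0]
ft_force: [0.8, -0.2, -0.9]
grip_width: 0.365
grasp_force: 24.7
```

```bash
python3 -c "
from h import *
go(.493,.228,.0666,37)"
```

```text
t 12.225 pos [0.493  0.2252 0.0697] yaw 36.1 tz [ 0.001  0.    -1.   ] j [ 0.07  0.4  -0.68  1.84  0.3   1.   -1.68] grip 0.3648127062576141 24.738192633649305 ft [ 0.8 -0.2 -0.9]
delta [ 0.0016 -0.0023  0.0031]
turn [ 0.    -0.001 -0.016]
```

>>> move_arm(
  plan=[
    {"delta_pos": [0,0,0.002],"turn": [0,0,0],"fingers": 0.8},
    {"delta_pos": [0,0,0.003],"turn": [0,0,0],"fingers": 0.8},
    {"delta_pos": [0,0,0.003],"turn": [0,0,0],"fingers": 0.8},
  ],
)

```text
clock: 12.6
position: [0.4931, 0.2251, 0.0667]
ee_rot: [0.951, 0.31, 0.0, 0.0]
ft_force: [-0.3, -0.6, 3.6]
grip_width: 0.363
grasp_force: 24.9
```

```bash
python3 -c "
from h import *
go(.493,.228,.0666,37)"
```

```text
t 12.6 pos [0.4931 0.2251 0.0667] yaw 36.1 tz [ 0.001  0.    -1.   ] j [ 0.06  0.41 -0.68  1.84  0.3   1.   -1.68] grip 0.3628616317008203 24.93316862040956 ft [-0.3 -0.6  3.6]
delta [ 0.0017 -0.0024  0.0001]
turn [ 0.    -0.001 -0.016]
```

A 3.6 N contact force shows the bottle is on the floor. I'll release and retreat straight up.

>>> move_arm(
  plan=[
    {"delta_pos": [0,0,0],"turn": [0,0,0],"fingers": 0.58},
    {"delta_pos": [0,0,0],"turn": [0,0,0],"fingers": 0.5},
    {"delta_pos": [0,0,0],"turn": [0,0,0],"fingers": 0.35},
    {"delta_pos": [0,0,0],"turn": [0,0,0],"fingers": 0.25},
    {"delta_pos": [0,0,0],"turn": [0,0,0],"fingers": 0.25},
    {"delta_pos": [0,0,-0.02],"turn": [0,0,0],"fingers": 0.25},
    {"delta_pos": [0,0,-0.05],"turn": [0,0,0],"fingers": 0.25},
    {"delta_pos": [0,0,-0.09],"turn": [0,0,0],"fingers": 0.25},
    {"delta_pos": [0,0,-0.13],"turn": [0,0,0],"fingers": 0.25},
    {"delta_pos": [-0.04,0.04,-0.15],"turn": [0,0,0],"fingers": 0.25},
    {"delta_pos": [-0.08,0.08,-0.15],"turn": [0,0,0],"fingers": 0.25},
    {"delta_pos": [-0.12,0.12,-0.15],"turn": [0,0,0],"fingers": 0.25},
  ],
)

```text
clock: 14.1
position: [0.4662, 0.056, 0.2181]
ee_rot: [0.951, 0.31, 0.001, 0.0]
ft_force: [0.4, -0.4, 0.3]
grip_width: 0.75
grasp_force: 0.0
```

```bash
python3 -c "
from h import *
shot('side','side7.png');shot('top','top7.png')
a=cv2.imread('pics/side7.png');b=cv2.imread('pics/top7.png')
o=np.hstack([cv2.resize(a[290:430,230:360],(390,420)),cv2.resize(b[150:290,130:260],(390,420))])
cv2.imwrite('pics/crop7.png',o)"
```

```text
(no output)
```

View pics/crop7.png

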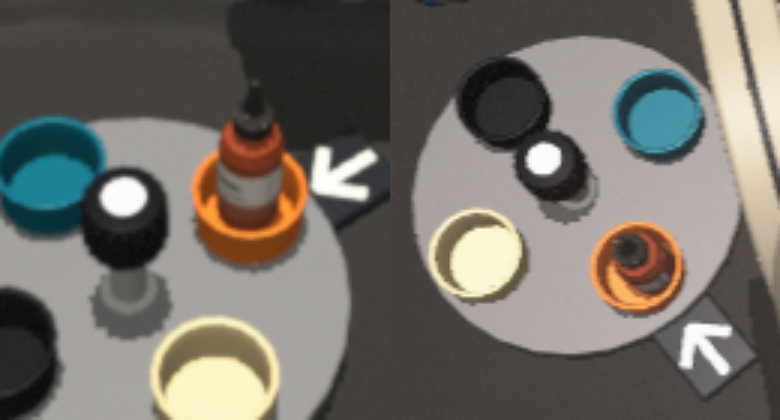

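The bottle stands upright in the orange cup, at about (250,165) in the left half, and the cup is still at the arrow. Even touching the wall at the floor, the bottle could be at most 7.5 mm off centre, inside the 12 mm limit.

```bash
python3 -c "
from h import *
print(hand_in())"
```

```text
the job is handed in; nothing more can be done
None
```

The orange cup is at the white arrow with the orange bottle released and standing upright in it; I handed the job in after about 14 s of robot time, and no verdict came back.

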